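Start the coin canister's twist lid and hold it halfway

ROBOT

A 6-joint arm with a two-finger parallel gripper is mounted at the origin on a cart in front of the work surface, level with it; the furniture and walls round the work are solid. World frame = base frame: x ahead of the robot, y to its left, z up, the work surface at z = 0. Lengths are in m, angles in rad, forces in N, time in s.
With the tool pointing down it reaches from about 0.325 to 0.925 m from the base axis. Payload 3.1 kg.
Tool frame: the origin (TCP) lies at the very end of the fingers, on their centre line; the grasp point (between the pads) lies robot.grip_depth behind it (robot.grip_depth is the distance from the TCP to the grasp point, in m); z points along the fingers, y is the line along which they close (so a half turn about z gives the same grasp; the last joint's range is limited). The gripper opens to 85 mm and grips with 20 to 120 N. Pads are 22 mm wide; open, the fingers measure 114 mm over their backs; the gripper's body (76 mm by 85 mm) begins 54 mm behind the grasp point. The pads swing forward as they close: fully open they stand 13 mm farther back than shut.
Start: joints at [-1.341, 0.217, 1.613, -0, 1.311, -0.112], TCP at [0.21, -0.589, 0.231] pointing down, gripper open.
Joint ranges: [-2.75, 2.75], [-0.78, 2.1], [0.31, 2.55], [-1.13, 4.27], [0.13, 2.63], [-2.58, 2.58]. Speed limits (rad/s): [2.79, 2.79, 3.14, 3.14, 3.14, 3.14].

INTERFACE

Orientations are given as a unit quaternion [x, y, z, w].
In Python, from workcell import status, imaging, close_job, spotter, robot gives the robot as it stands.
- The arm moves only by the shell command python3 -m inch 'ROWS' [FORCE]. ROWS is JSON, one flat list of numbers, 7 for each row, row after row: the turn, a rotation vector about the tool's x, y, z in degrees, then the shift along the tool's x, y, z in m, then the closure, from -1 (fully open) to 1 (shut), so that 0 is half open. In form: [ax, ay, az, dx, dy, dz, grip, ax, ay, az, dx, dy, dz, grip, ...]. A call has 1 to 10 rows; each row shifts and turns the commanded pose from where the row before left it, along the tool's axes as they then stand; what a row does not reach is not made up. A row lasts 1/8 s, in which the tool goes at most 62.5 mm and 10.7 degrees, less where a joint would pass 70% of its speed; a pose out of reach is approached as far as the arm can. A call with a gripper value outside its range is refused whole. The fingers move at their own pace and stop on an object; FORCE is the grip in N (left out, the last holds). Time passes only in rows, so rows that do not move let the fingers close. It gives the time, the measured TCP pose, the force and the opening at its end, in the units of the state.
- status.read_state(): the state, without advancing time (a new reading comes with each control period).
- imaging.camera(name): name is "side" or "top" or "wrist"; returns the picture (420x560x3 uint8, red, green, blue); there is no depth.
- imaging.camera_params(name): a dict with "mtx" (3x3 intrinsics, pixels), "camera_from_world" (4x4, takes a point from world to camera coordinates); the wrist camera has in their place "mount" (4x4, takes a point from camera to tool coordinates, whose origin is the TCP and whose axes are the flange's). Camera axes: x right, y up, looking along -z (the intrinsics and any distortion apply to the point x, -y, -z); pixel columns grow to the right and rows downward; lengths in m; the calibration is good to about 2 mm. The wrist camera is an equidistant fisheye: a pixel r from the principal point sees the ray r / f radians off the axis. A picture is of the moment at which its call begins: read the wrist's pose just before it. camera_params takes no time and is no camera call.
- close_job(): hands the job in, once; it reports no verdict.
Trained networks look in the newest picture that a camera, given by its name, has taken for a name from the list of things; names that differ only in an ending like _2 or _b are one class to them, and where a whole thing is asked for, a point or a joint stands for the part that bears it (a point fixed in the world has none). Each returns a list of dicts, best first, with "confidence" (0 to 1); they miss things now and then, are a little off and sometimes report something else, mostly with a low value. They report only what shows in the picture. A call takes as long as a camera call. They do not tell look-alikes from the thing itself.
- spotter.silhouettes(name, camera): "mask" (420x560 bool, what is visible of it) and "centre" ([column, row] in pixels, amid what is visible of it).
The state is a dict: "time": time; "q": joint angles; "joint_velocities": joint speeds; "joint_torque": joint torques, N m; "position": TCP position; "tool_rot": TCP orientation; "contact_force": force on the tool from outside, world axes, zero at the start; "moment": the same for the moment, N m; "grip_width": opening from 0.0 (shut) to 1.0 (fully open).
Only numpy, scipy, OpenCV 4.12 (cv2) and the standard library are available. Lean on these libraries where they do the work, as an engineer would, in place of code of your own. Each camera call takes 0.05 s, during which the arm holds its last target. There are 200 camera calls.

TASK

Take the pack of bookmarks off the open mouth of the coin canister and lay it flat on the desk, then set the lid in with its two lugs through the two notches until its flange sits down on the rim. Turn the lid clockwise (seen from above) half of its way, so that its grip bar points at the single rib on the canister's side, without going on to the click at the double rib, and finish still gripping the lid there, because I want to check the lugs before it is locked. Leave the stapler, the label roll and the slip block where they are.

Things in the scene. Friction and masses are not known exactly. Their poses are not given: they have to be found in the camera images.
- canister: Grey round coin canister bolted to the desk, 84 mm across, 75 mm high, on a dark round foot 106 mm across. Origin: centre of its underside, z up. Two notches in the lip of its mouth, at its +x and -x sides, take the lid's lugs, either way round. Below the lip the lugs turn only clockwise from above (+x toward -y): free for 60 degrees, then over a light spring pin (the click) to a stop at 90.
- mouth (a point): Centre of the canister's mouth, level with the rim, 75 mm above the canister's origin; axes as the canister's. The opening has radius 26 mm in an aluminium lip 5 mm thick; the notches reach out to radius 33 mm and are 12 to 15 mm wide.
- half_ribs: The two single upright ribs on the canister's outer wall just below the rim, 5 mm proud, one on each side: the halfway marks. Origin: centre of the mouth; its +x and -x point at the two ribs, 45 degrees clockwise (from above) from the canister's notches. Pairs of such ribs, 90 degrees from the notches, mark the locked position.
- lid: Black bayonet lid, about 120 g, loose, standing right way up on the desk. Origin: centre of its spigot's underside, z up. Spigot radius 24 mm with chamfered foot; two lugs along +x and -x, 9 mm wide, out to radius 31 mm, 2.5 to 7.5 mm above the origin. Seated, its origin lies 14 mm below the rim, with 1.5 mm play up and 2 mm sideways; with the lugs still on top of the lip, only 2.5 mm below.
- lid_bar (a point): Middle of the lid's grip bar, 35 mm above the lid's origin. The bar is 52 mm long along the lid's x (in line with the lugs), 14 mm wide along y, and stands from 19 to 51 mm above the origin, on a round flange of radius 36 mm that lies 14 to 19 mm above the origin.
- bookmarks: Flat teal pack of bookmarks, loose, 50 mm (its x) by 166 mm (its y) by 16 mm high, lying across the canister's mouth. Origin: centre of its underside. Grasp across the 50 mm. A good clear place on the desk for it is around x 0.64, y 0.31 with its length along y.
- stapler: Desk stapler, 37x150x52 mm, loose, to be left alone. Origin: centre of its underside, length along its y.
- label_roll: Roll of white labels, 68 mm across, 30 mm high, loose, to be left alone. Origin: centre of its underside.
- slip_block: Block of paper slips, 67x92x24 mm, loose, to be left alone. Origin: centre of its underside.
Things that resemble listed ones, but are neither listed nor needed, are in the scene too. Leave any pink look-alike of the lid alone.

How it is judged:
By the outcome, as a careful person would: the job done as asked, in the order asked, and still so for the second after the job is handed in, while the arm keeps its last pose, push and grip.
It also fails if it takes over 58 s, if anything falls off the work surface, if the arm or the gripper's body presses on something with over 40 N, if the wrist force passes 120 N, or if a joint passes its speed limit or range.

## Working session

There is one attempt and no reset: what is moved stays moved. The work goes in short steps, Python scripts to look and compute and a shell command to move; the robot and the scene stay as the last step left them, time stands still between calls to the robot, and variables do not carry over. Pictures are saved under pics/ and viewed, on a budget of 10 in all, crops included, one or two more only if the job needs it, and the job is handed in when it is done.

```bash
mkdir -p pics; ls; python3 - <<'E'
from workcell import status, imaging, spotter, robot
import cv2,numpy as np
print(robot.grip_depth, status.read_state())
ims=[]
for c in("top","side"):
    im=imaging.camera(c); cv2.imwrite(f"pics/{c}0.png",im[...,::-1]); ims.append(im)
    p=imaging.camera_params(c); print(c,{k:np.round(v,3).tolist() for k,v in p.items()})
    for n in("canister","lid","bookmarks"):
        for d in spotter.silhouettes(n,c)[:3]: print(c,n,round(d["confidence"],2),d["centre"],d["mask"].sum())
print(imaging.camera_params("wrist"))
E
```

```text
pics
0.0187 {'time': 0.0, 'q': array([-1.34120173e+00,  2.17753690e-01,  1.61497238e+00, -2.79044134e-05,
        1.31131689e+00, -1.12202786e-01]), 'joint_velocities': array([-5.65116533e-05, -1.39940379e-03,  1.28370266e-03, -8.44516047e-04,
        3.76266614e-05, -5.21357712e-04]), 'joint_torque': array([ 4.04660468e-04, -3.96840155e+01, -3.03855979e+01, -2.43456617e-05,
        9.72093228e-03, -3.57773651e-07]), 'position': array([ 0.20930683, -0.58801713,  0.22994861]), 'tool_rot': array([ 9.85430975e-01,  1.70071431e-01, -8.53275051e-05, -1.22224895e-03]), 'contact_force': array([ 0.72754167, -0.82154963, -0.00430512]), 'moment': array([-0.04514176, -0.04482962,  0.0039813 ]), 'grip_width': 0.9977990174696924}
top {'mtx': [[514.289, 0.0, 280.647], [0.0, 514.289, 212.946], [0.0, 0.0, 1.0]], 'camera_from_world': [[0.011, -1.0, -0.003, 0.236], [0.98, 0.01, 0.2, -0.546], [-0.2, -0.005, 0.98, -1.09], [0.0, 0.0, 0.0, 1.0]]}
top canister 0.69 [376.9, 227.8] 741
top lid 0.89 [188.7, 244.9] 827
top lid 0.61 [245.6, 246.0] 795
top bookmarks 0.62 [380.8, 211.6] 1750
side {'mtx': [[523.91
[... 158 characters left out ...]
, 0.668, -1.053], [0.0, 0.0, 0.0, 1.0]]}
side canister 0.87 [329.6, 158.4] 1112
side lid 0.93 [299.6, 255.7] 961
side lid 0.73 [277.8, 307.9] 1275
side bookmarks 0.95 [325.8, 132.3] 1282
{'mtx': array([[325.1922621 ,   0.        , 282.19253138],
       [  0.        , 325.1922621 , 209.85660645],
       [  0.        ,   0.        ,   1.        ]]), 'mount': array([[ 5.00616433e-04,  9.65419184e-01,  2.60702031e-01,
         6.56145550e-02],
       [ 9.99998937e-01, -1.26351083e-04, -1.45236360e-03,
        -8.02936980e-04],
       [-1.36919970e-03,  2.60702481e-01, -9.65418221e-01,
        -1.42783513e-01],
       [ 0.00000000e+00,  0.00000000e+00,  0.00000000e+00,
         1.00000000e+00]])}
```

View pics/top0.png

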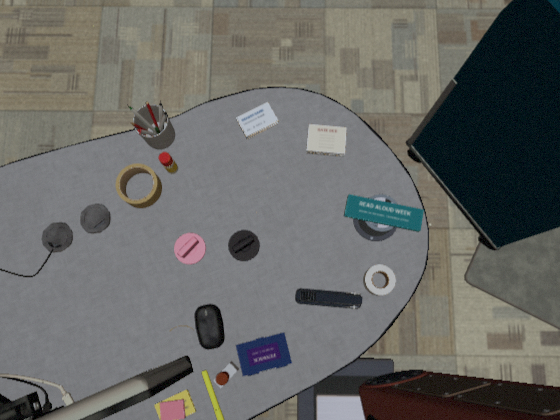

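View pics/side0.png

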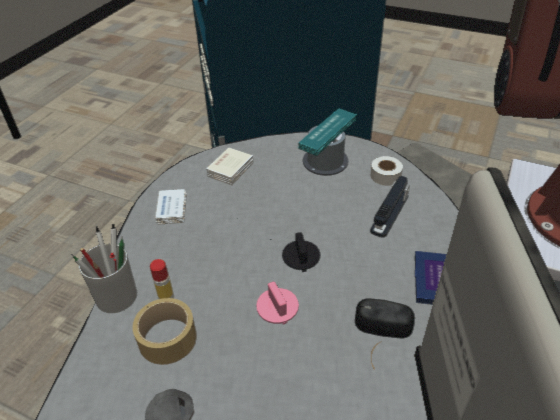

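The lid is the black one at top (244,245) / side (300,255). The things it could be confused with are its pink look-alike at top (190,248) / side (278,305) and the dark round pucks at top (58,237) and (95,218). The teal pack lies over the canister at top (382,212).

```bash
cat > h.py <<'E'
from workcell import status, imaging, spotter, robot
import cv2,numpy as np
from scipy.spatial.transform import Rotation as R
def fixed(c): 
    p=imaging.camera_params(c); return p["mtx"],np.linalg.inv(p["camera_from_world"])
def toplane(px,z,c,st=None):
    px=np.atleast_2d(np.asarray(px,float))
    if c=="wrist":
        p=imaging.camera_params(c); K=p["mtx"]; T=np.eye(4); T[:3,:3]=R.from_quat(st["tool_rot"]).as_matrix(); T[:3,3]=st["position"]; T=T@p["mount"]
        d=(px-K[:2,2])/K[0,0]; r=np.linalg.norm(d,axis=1,keepdims=True)+1e-9
        v=np.c_[d/r*np.sin(r),np.cos(r)]
    else:
        K,T=fixed(c); v=np.c_[(px-K[:2,2])/K[0,0],np.ones(len(px))]
    v=v*[1,-1,-1]; v=v@T[:3,:3].T; o=T[:3,3]
    return (o+v*((z-o[2])/v[:,2])[:,None])[:,:2]
def project(P,c,st=None):
    P=np.atleast_2d(np.asarray(P,float)); p=imaging.camera_params(c); K=p["mtx"]
    if c=="wrist":
        T=np.eye(4); T[:3,:3]=R.from_quat(st["tool_rot"]).as_matrix(); T[:3,3]=st["position"]; T=np.linalg.inv(T@p["mount"])
    else: T=p["camera_from_world"]
    v=(P@T[:3,:3].T+T[:3,3])*[1,-1,-1]
    if c=="wrist":
        r=np.linalg.norm(v[:,:2],axis=1,keepdims=True); d=v[:,:2]/(r+1e-9)*np.arctan2(r,v[:,2:])
    else: d=v[:,:2]/v[:,2:]
    return d*K[0,0]+K[:2,2]
def snap(c,f=None):
    st=status.read_state(); im=imaging.camera(c)
    if f: cv2.imwrite(f"pics/{f}.png",im[...,::-1])
    return st,im
def rect(mask,z,c,st=None):
    ys,xs=np.nonzero(mask); P=toplane(np.c_[xs,ys],z,c,st)
    (ctr,(w,h),a)=cv2.minAreaRect((P*1000).astype(np.float32))
    if w<h: w,h,a=h,w,a+90
    return np.array(ctr)/1000,w,h,(a+90)%180-90   # long-axis angle, deg
def pose():
    s=status.read_state(); q=s["tool_rot"]; x=R.from_quat(q).as_matrix()
    print("t",round(s["time"],2),"pos",s["position"].round(4),"xang",round(np.degrees(np.arctan2(x[1,0],x[0,0])),2),"zax",x[:,2].round(3),"F",s["contact_force"].round(1),"M",s["moment"].round(2),"w",round(s["grip_width"],3),"q",s["q"].round(2))
def go(target,xang):
    "tool-frame shift and z turn from the present pose"
    s=status.read_state(); M=R.from_quat(s["tool_rot"]).as_matrix()
    G=R.from_euler("z",xang,degrees=True).as_matrix()@np.diag([1,-1,-1])
    print("shift",(M.T@(np.array(target)-s["position"])).round(4),"turn",np.degrees(R.from_matrix(M.T@G).as_rotvec()).round(2))
E
python3 - <<'E'
from h import *
for c in("top","side"):
    snap(c)
    for n,z in(("bookmarks",.091),("canister",.0),("lid",.019),("stapler",.03),("label_roll",.03),("slip_block",.024)):
        for d in spotter.silhouettes(n,c)[:2]: print(c,n,round(d["confidence"],2),*rect(d["mask"],z,c))
E
```

```text
top bookmarks 0.71 [0.53980237 0.02057771] 166.71774291992188 53.323368072509766 78.2796859741211
top canister 0.91 [0.54576923 0.01246967] 115.67562866210938 90.44085693359375 -39.39447021484375
top lid 0.71 [0.47644812 0.32704504] 68.68606567382812 68.41909790039062 0.5987687706947327
top lid 0.69 [0.46949026 0.4494455 ] 71.24040222167969 70.5690689086914 -43.411865234375
top stapler 0.63 [0.35974033 0.1358972 ] 145.9846649169922 34.3740119934082 85.74822235107422
top label_roll 0.97 [0.40090765 0.02243469] 67.15289306640625 63.96355056762695 -89.39964896440506
top slip_block 0.88 [0.72836395 0.13819159] 89.24626922607422 72.79104614257812 86.56560516357422
side bookmarks 0.88 [0.53621576 0.02736689] 181.50965881347656 57.58009719848633 78.31149291992188
side bookmarks 0.38 [0.51146399 0.09989022] 158.7508544921875 93.30216979980469 -76.50478744506836
side canister 0.75 [ 0.55312616 -0.01879647] 186.11839294433594 105.61318969726562 -76.50477027893066
side canister 0.51 [0.73761499 0.12252167] 119.50053405761719 86.79473876953125 86.77388763427734
side lid 0.96 [0.47887762 0.32472723] 82.558349609375 72.47623443603516 -26.473941802978516
side lid 0.77 [0.46731165 0.44958453] 76.60230255126953 74.07624816894531 -12.173721313476562
side stapler 0.83 [0.35476526 0.13869426] 192.80857849121094 40.56324005126953 86.5263442993164
side label_roll 0.94 [0.39727081 0.0348392 ] 104.3080825805664 67.18343353271484 -84.02140665054321
side slip_block 0.71 [0.72172955 0.14808778] 111.21138000488281 82.1756820678711 86.77400970458984
```

```bash
python3 -m inch '[0,0,0,0.033,-0.04,-0.006,-1, 0,0,0,0.033,-0.04,-0.006,-1, 0,0,0,0.033,-0.04,-0.006,-1, 0,0,0,0.033,-0.04,-0.006,-1, 0,0,0,0.033,-0.04,-0.006,-1, 0,0,0,0.033,-0.04,-0.006,-1, 0,0,0,0.033,-0.04,-0.006,-1, 0,0,0,0.033,-0.04,-0.006,-1]' 60 && python3 -m inch '[0,0,0,0.048,-0.036,0,-1, 0,0,0,0.048,-0.036,0,-1, 0,0,0,0.048,-0.036,0,-1, 0,0,0,0.048,-0.036,0,-1]' && python3 -m inch '[0,0,-9.8,0,0,0,-1, 0,0,-9.8,0,0,0,-1, 0,0,-9.8,0,0,0,-1, 0,0,-9.8,0,0,0,-1, 0,0,-9.8,0,0,0,-1, 0,0,-9.8,0,0,0,-1, 0,0,0,0,0,0,-1]'
python3 - <<'E'
from h import *
pose()
st,im=snap("wrist","w1")
for n,z in(("bookmarks",.091),("canister",.075)):
    for d in spotter.silhouettes(n,"wrist")[:2]: print(n,round(d["confidence"],2),*rect(d["mask"],z,"wrist",st))
E
```

```text
time: 2.1
position: [0.3513, -0.1974, 0.2798]
tool_rot: [0.985, 0.17, 0.001, 0.0]
contact_force: [0.0, -0.5, 0.4]
grip_width: 0.998
time: 2.6
position: [0.4846, 0.003, 0.2798]
tool_rot: [0.985, 0.17, 0.001, 0.0]
contact_force: [0.2, -1.0, -0.1]
grip_width: 1.0
time: 3.48
position: [0.4836, 0.0012, 0.2794]
tool_rot: [0.776, 0.631, 0.0, 0.0]
contact_force: [0.4, 0.2, 0.7]
grip_width: 0.999
t 3.48 pos [0.4836 0.0012 0.2794] xang 78.27 zax [ 0. -0. -1.] F [0.4 0.2 0.7] M [-0.03 -0.   -0.01] w 0.999 q [-0.14 -0.13  1.88 -0.    1.39  0.06]
bookmarks 0.84 [0.53905444 0.01845765] 165.22962951660156 49.628273010253906 78.76315307617188
bookmarks 0.29 [0.41671582 0.02745665] 61.22434997558594 57.3096809387207 13.714584350585938
canister 0.94 [0.53649896 0.0230952 ] 94.50074768066406 73.8792953491211 -26.194366455078125
```

View pics/w1.png

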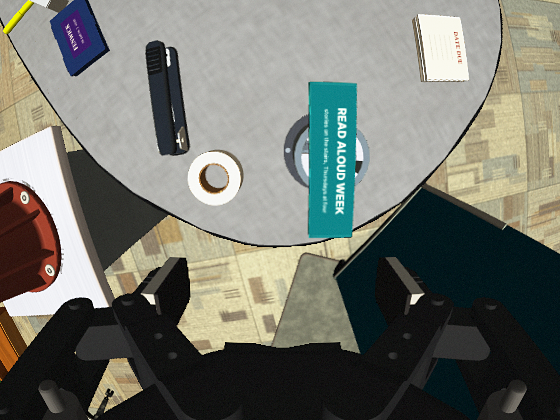

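The pack is centred at about (332,160) and the canister foot at about (325,150). The +y end overhangs enough to grasp there, clear of the wall.

```bash
python3 -m inch '[0,0,0,0.043,0.025,0.03,-1, 0,0,0,0.043,0.025,0.03,-1, 0,0,0,0,0,0.05,-1, 0,0,0,0,0,0.05,-1, 0,0,0,0,0,0.04,-1, 0,0,0,0,0,0.018,-1, 0,0,0,0,0,0,-1]' && python3 -m inch '[0,0,0,0,0,0,1, 0,0,0,0,0,0,1, 0,0,0,0,0,0,1, 0,0,0,0,0,0,1, 0,0,0,0,0,0,1, 0,0,0,0,0,0,1, 0,0,0,0,0,0,1, 0,0,0,0,0,0,1]' 70
```

```text
time: 4.5
position: [0.5491, 0.0753, 0.0603]
tool_rot: [0.775, 0.632, -0.001, -0.001]
contact_force: [0.2, -0.1, 0.2]
grip_width: 1.002
time: 5.5
position: [0.5518, 0.0754, 0.0638]
tool_rot: [0.775, 0.632, 0.002, 0.001]
contact_force: [-0.8, 0.9, 5.9]
grip_width: 0.547
```

```bash
python3 -m inch '[0,0,0,0,0,-0.02,1, 0,0,0,0,0,-0.03,1, 0,0,0,0.025,0.002,-0.02,1, 0,0,0,0.05,0.0045,0,1, 0,0,0,0.05,0.0045,0,1, 0,0,0,0.05,0.0045,0,1, 0,0,0,0.05,0.0045,0,1, 0,0,0,0.05,0.0045,0,1, 0,0,0,0.03,0.0025,0,1]' && python3 -m inch '[0,0,-5.8,0,0,0,1, 0,0,-5.8,0,0,0,1, 0,0,0,0,0,0.02,1, 0,0,0,0,0,0,1]'
python3 - <<'E'
from h import *
pose()
st,im=snap("side","s1"); cv2.imwrite("pics/s1c.png",cv2.resize(im[80:300,120:420,::-1],None,fx=2,fy=2))
E
```

```text
time: 6.62
position: [0.638, 0.3713, 0.1316]
tool_rot: [0.775, 0.633, 0.001, -0.0]
contact_force: [-0.1, -0.2, -1.1]
grip_width: 0.55
time: 7.12
position: [0.6354, 0.3674, 0.1075]
tool_rot: [0.708, 0.706, -0.003, -0.001]
contact_force: [0.4, 0.8, -1.6]
grip_width: 0.544
t 7.12 pos [0.6354 0.3674 0.1075] xang 89.89 zax [-0.006 -0.003 -1.   ] F [ 0.4  0.8 -1.6] M [0.02 0.03 0.03] w 0.544 q [0.43 0.56 1.4  0.   1.19 0.43]
```

View pics/s1c.png

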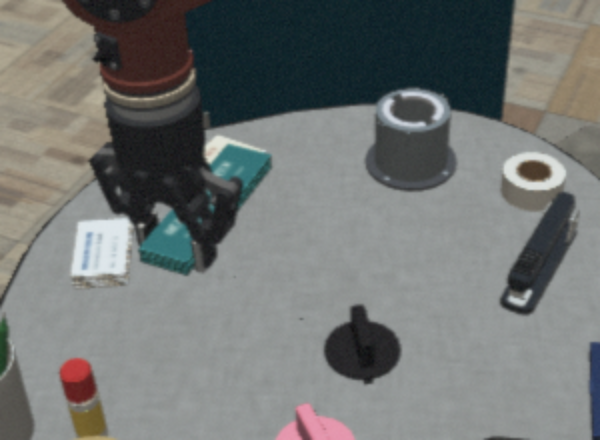

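Side view (crop at 2x): the pack is held level at crop (205,205), and the canister's mouth is open at (413,105).

```bash
python3 -m inch '[0,0,0,0,0,0.04,1, 0,0,0,0,0,0.035,1, 0,0,0,0,0,0.017,1, 0,0,0,0,0,0.008,1, 0,0,0,0,0,0,1]' && python3 -m inch '[0,0,0,0,0,0.003,0.05, 0,0,0,0,0,0,-0.1, 0,0,0,0,0,0,-0.5, 0,0,0,0,0,0,-1, 0,0,0,0,0,0,-1, 0,0,0,0,0,0,-1]'; python3 -c "
from h import *
pose()"
```

```text
time: 7.8
position: [0.6382, 0.3688, 0.0118]
tool_rot: [0.707, 0.707, 0.0, 0.0]
contact_force: [0.4, -0.2, 0.2]
grip_width: 0.554
time: 8.55
position: [0.6378, 0.3687, 0.0084]
tool_rot: [0.707, 0.707, 0.0, 0.0]
contact_force: [0.2, -0.0, -0.1]
grip_width: 0.999
t 8.55 pos [0.6378 0.3687 0.0084] xang 89.99 zax [ 0.  0. -1.] F [ 0.2 -0.  -0.1] M [0.03 0.01 0.02] w 0.999 q [0.43 0.68 1.43 0.   1.04 0.43]
```

```bash
python3 -m inch '[0,0,0,0,0,-0.04,-1, 0,0,0,0,0,-0.06,-1, 0,0,0,0,0,-0.06,-1, 0,0,0,-0.05,-0.013,-0.03,-1, 0,0,0,-0.06,-0.014,0,-1, 0,0,0,-0.06,-0.014,0,-1, 0,0,0,-0.06,-0.014,0,-1, 0,0,0,-0.06,-0.014,0,-1, 0,0,0,-0.06,-0.014,0,-1, 0,0,0,-0.06,-0.014,0,-1]' && python3 -m inch '[0,0,0,0,0,0,-1, 0,0,0,0,0,0,-1]'
python3 - <<'E'
from h import *
pose()
st,im=snap("wrist","w2")
np.savez("w2.npz",im=im,p=st["position"],q=st["tool_rot"])
for d in spotter.silhouettes("canister","wrist")[:2]: print(round(d["confidence"],2),d["centre"],*rect(d["mask"],.075,"wrist",st))
# rectified top view at rim plane, 4 px/mm, x right=world x, y up
c=np.array([.54,.018]); n=480; s=.0002625
g=(np.arange(n)-n/2)*s; X,Y=np.meshgrid(c[0]+g,c[1]-g)
uv=project(np.c_[X.ravel(),Y.ravel(),np.full(X.size,.075)],"wrist",st).astype(np.float32)
o=cv2.remap(im,uv[:,0].reshape(n,n),uv[:,1].reshape(n,n),cv2.INTER_CUBIC)
cv2.imwrite("pics/rim.png",o[...,::-1])
E
```

```text
time: 9.8
position: [0.54, -0.0431, 0.1987]
tool_rot: [0.707, 0.707, 0.0, 0.0]
contact_force: [0.8, -0.2, -0.5]
grip_width: 1.004
time: 10.05
position: [0.5408, -0.0412, 0.1985]
tool_rot: [0.708, 0.707, 0.0, -0.0]
contact_force: [-0.2, 0.3, -1.0]
grip_width: 0.999
t 10.05 pos [ 0.5408 -0.0412  0.1985] xang 89.92 zax [ 0.001  0.001 -1.   ] F [-0.2  0.3 -1. ] M [ 0.06  0.02 -0.02] w 0.999 q [-0.21  0.07  1.84  0.    1.23 -0.2 ]
0.78 [285.4, 127.9] [0.54225366 0.0219471 ] 84.05060577392578 83.322998046875 85.09175872802734
0.23 [452.4, 37.6] [0.69453564 0.11544264] 80.91703796386719 63.145565032958984 85.232666015625
```

View pics/rim.png

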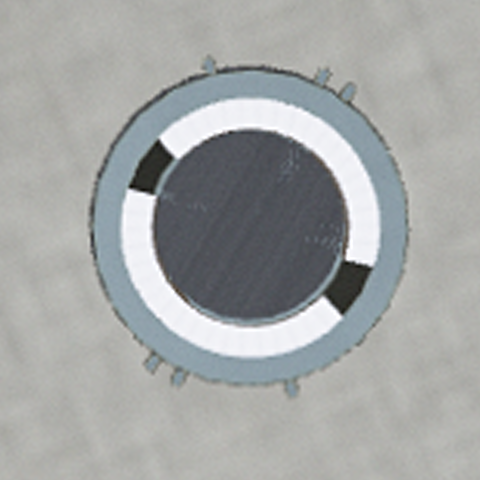

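The rectified mouth shows notches at (350,290) and (152,167), single ribs at (209,64) and (292,388), and double ribs at (335,85) and (165,370). The canister centre is at about (251,227).

```bash
python3 -m inch '[0,0,0,0.055,-0.012,0,-1, 0,0,0,0.06,-0.013,0,-1, 0,0,0,0.06,-0.013,0,-1, 0,0,0,0.06,-0.013,0,-1, 0,0,0,0.06,-0.013,0,-1, 0,0,0,0.015,0,0,-1, 0,0,0,0,0,0,-1, 0,0,0,0,0,0,-1]'
python3 - <<'E'
from h import *
o=cv2.imread("pics/rim.png"); g=cv2.cvtColor(o,cv2.COLOR_BGR2GRAY)
w=(g>200).astype(np.uint8); n,l,s,_=cv2.connectedComponentsWithStats(w); 
w=np.isin(l,[i for i in range(1,n) if s[i,4]>3000])
ys,xs=np.nonzero(w); h=cv2.convexHull(np.c_[xs,ys].astype(np.float32)); e=cv2.fitEllipse(h); print("ell",e)
c=np.array(e[0]); yy,xx=np.mgrid[:480,:480]; r=np.hypot(xx-c[0],yy-c[1]); m=(g<55)&(r>104)&(r<126)
a=np.degrees(np.arctan2(-(yy-c[1]),xx-c[0]))[m]
print("world",.54+(c[0]-240)*.0002625,.018+(240-c[1])*.0002625)
for k in(a[a<0],a[a>0]): print("notch",k.mean(),k.min(),k.max(),len(k))
pose()
st,im=snap("wrist","w3")
for d in spotter.silhouettes("lid","wrist")[:3]: print(round(d["confidence"],2),d["centre"],*rect(d["mask"],.019,"wrist",st))
p=np.array([.477,.326]); n=480; s=.0002; q=(np.arange(n)-n/2)*s; X,Y=np.meshgrid(p[0]+q,p[1]-q)
uv=project(np.c_[X.ravel(),Y.ravel(),np.full(X.size,.051)],"wrist",st).astype(np.float32)
o=cv2.remap(im,uv[:,0].reshape(n,n),uv[:,1].reshape(n,n),cv2.INTER_CUBIC)
cv2.imwrite("pics/lid.png",cv2.convertScaleAbs(o[...,::-1],alpha=1.8,beta=10))
E
```

```text
time: 11.15
position: [0.4768, 0.2679, 0.1981]
tool_rot: [0.707, 0.707, -0.0, 0.0]
contact_force: [0.6, 0.1, -0.2]
grip_width: 1.001
ell ((249.92601013183594, 227.4456787109375), (258.3913879394531, 258.9152526855469), 0.5779563188552856)
world 0.5426055776596069 0.021295509338378905
notch -30.626075446512505 -42.87404408833052 -18.807859909468593 1026
notch 149.2581409423802 137.09238897932227 161.21728765090927 999
t 11.15 pos [0.4768 0.2679 0.1981] xang 89.97 zax [-0.    -0.001 -1.   ] F [ 0.6  0.1 -0.2] M [ 0.02 -0.07 -0.01] w 1.001 q [ 0.38  0.08  1.83 -0.    1.23  0.38]
0.94 [273.5, 20.4] [0.4666189  0.43768488] 70.4371337890625 52.0297966003418 -0.79876708984375
0.8 [279.9, 131.8] [0.47551694 0.32422501] 71.51805114746094 70.6655502319336 -44.85710906982422
```

View pics/lid.png

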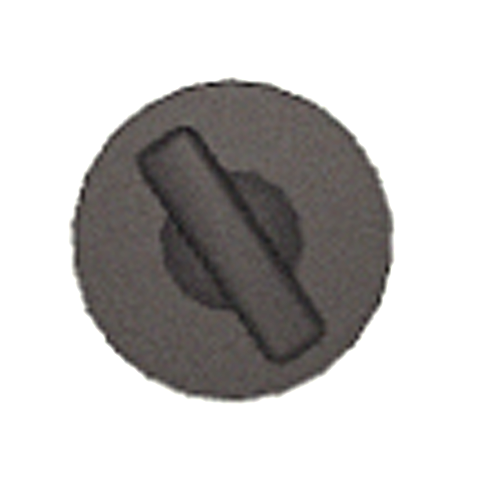

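The lid's bar runs from (168,140) to (295,345), so it lies at -58.2°, with its centre at world (0.4753, 0.3250).

```bash
python3 -m inch '[0,0,0,0.057,-0.0015,0.03,-1, 0,0,-10.6,0,0,0.03,-1, 0,0,-10.6,0,0,0.03,-1, 0,0,-10.6,0,0,0.02,-0.5, 0,0,0,0,0,0.02,-0.5, 0,0,0,0,0,0,-0.5]'; python3 -c "
from h import *
pose(); go([.4753,.325,.0235],121.8)"
```

```text
time: 12.0
position: [0.4742, 0.3224, 0.0672]
tool_rot: [0.488, 0.873, -0.002, -0.001]
contact_force: [0.5, 0.1, 0.3]
grip_width: 0.749
t 12.0 pos [0.4742 0.3224 0.0672] xang 121.56 zax [-0.004 -0.002 -1.   ] F [0.5 0.1 0.3] M [ 0.02 -0.01  0.  ] w 0.749 q [ 0.47  0.31  1.84 -0.    1.   -0.08]
shift [0.0016 0.0025 0.0437] turn [-0.24 -0.02 -0.24]
```

```bash
python3 -m inch '[0,0,0,0.001,0.001,0.02,-0.5, 0,0,0,0,0,0.016,-0.5, 0,0,0,0,0,0.008,-0.5, 0,0,0,0,0,0,-0.5, 0,0,0,0,0,0,-0.5]' && python3 -m inch '[0,0,0,0,0,0,0.3, 0,0,0,0,0,0,0.6, 0,0,0,0,0,0,1, 0,0,0,0,0,0,1, 0,0,0,0,0,0,1, 0,0,0,0,0,0,1, 0,0,0,0,0,0,1]' 70;  python3 -c "
from h import *
pose()"
```

```text
time: 12.62
position: [0.476, 0.3256, 0.0256]
tool_rot: [0.486, 0.874, 0.0, 0.0]
contact_force: [-1.0, 0.2, -0.1]
grip_width: 0.749
time: 13.5
position: [0.476, 0.3256, 0.0257]
tool_rot: [0.486, 0.874, 0.0, 0.0]
contact_force: [0.1, 0.4, 4.7]
grip_width: 0.15
t 13.5 pos [0.476  0.3256 0.0257] xang 121.78 zax [ 0.001  0.    -1.   ] F [0.1 0.4 4.7] M [ 0.06  0.04 -0.03] w 0.15 q [ 0.48  0.37  1.85  0.    0.92 -0.08]
```

```bash
python3 -m inch '[0,0,0,0,0,-0.02,1, 0,0,0,0,0,-0.05,1, 0,0,0,0,0,-0.055,1, 0,0,0,-0.049,-0.0173,0,1, 0,0,0,-0.049,-0.0173,0,1, 0,0,0,-0.049,-0.0173,0,1, 0,0,0,-0.049,-0.0173,0,1, 0,0,0,-0.049,-0.0173,0,1, 0,0,0,-0.04,-0.0143,0,1, 0,0,0,-0.009,-0.003,0,1]' && python3 -m inch '[0,0,-9.2,0,0,0,1, 0,0,-9.2,0,0,0,1, 0,0,-9.1,0,0,0,1, 0,0,0,0,0,0.02,1, 0,0,0,0,0,0,1, 0,0,0,0,0,0,1]'
python3 - <<'E'
from h import *
pose(); go([.5426,.0213,.110],149.3)
st,im=snap("wrist","w4"); np.savez("w4.npz",im=im,p=st["position"],q=st["tool_rot"])
st2,im2=snap("side","s4")
for c,i,s in(("wrist",im,st),("side",im2,st2)):
    for d in spotter.silhouettes("lid",c)[:2]+spotter.silhouettes("canister",c)[:1]: print(c,round(d["confidence"],2),d["centre"])
uv=project([[.5426,.0213,.075]],"wrist",st)[0]; print(uv, project([[.5426,.0213,.075]],"side"))
a=cv2.resize(im[:300,90:490,::-1],(700,525)); cv2.imwrite("pics/w4c.png",a)
E
```

```text
time: 14.75
position: [0.5424, 0.0183, 0.1508]
tool_rot: [0.488, 0.873, -0.0, 0.0]
contact_force: [-0.6, 0.2, -1.0]
grip_width: 0.152
time: 15.5
position: [0.5421, 0.0214, 0.1306]
tool_rot: [0.265, 0.964, 0.0, -0.0]
contact_force: [0.1, 0.0, -1.1]
grip_width: 0.153
t 15.5 pos [0.5421 0.0214 0.1306] xang 149.32 zax [-0.  0. -1.] F [ 0.1  0.  -1.1] M [ 0.05  0.   -0.01] w 0.153 q [-0.09  0.15  1.89  0.    1.1  -1.13]
shift [-0.0004  0.0002  0.0206] turn [ 0.01 -0.01  0.02]
wrist 0.75 [281.7, 241.2]
wrist 0.69 [532.2, 164.8]
side 0.84 [326.9, 118.1]
side 0.62 [278.2, 306.3]
side 0.83 [326.8, 151.9]
[282.13792608 229.7103524 ] [[326.27917697 134.13839593]]
```

View pics/w4c.png

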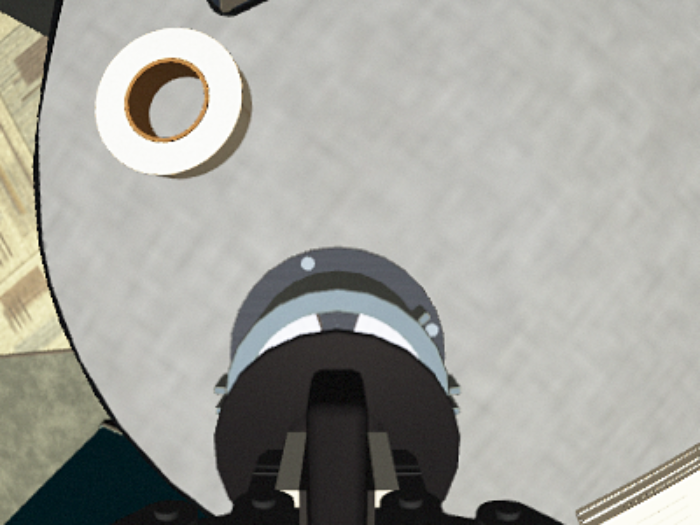

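The visible notch (338,320) is in line with the bar (337,385), so I descend gently.

```bash
python3 -m inch '[0,0,0,0,0,0.014,1, 0,0,0,0,0,0.012,1, 0,0,0,0,0,0.004,1, 0,0,0,0,0,0.003,1, 0,0,0,0,0,0.003,1, 0,0,0,0,0,0,1, 0,0,0,0,0,0,1]'; python3 -c "
from h import *
pose(); go([.5426,.0213,.0867],149.3)"
```

```text
time: 16.68
position: [0.5425, 0.0208, 0.0945]
tool_rot: [0.265, 0.964, 0.0, 0.0]
contact_force: [-0.8, -0.5, 0.2]
grip_width: 0.149
t 16.68 pos [0.5425 0.0208 0.0945] xang 149.28 zax [ 0.001 -0.    -1.   ] F [-0.8 -0.5  0.2] M [0.03 0.   0.01] w 0.149 q [-0.09  0.2   1.91  0.    1.03 -1.13]
shift [0.0002 0.0005 0.0078] turn [ 0.02  0.03 -0.02]
```

```bash
python3 -m inch '[0,0,0,0,0,0.003,1, 0,0,0,0,0,0.003,1, 0,0,0,0,0,0.002,1, 0,0,0,0,0,0.001,1, 0,0,0,0,0,0,1, 0,0,0,0,0,0,1]'; python3 -c "
from h import *
pose(); go([.5426,.0213,.0867],149.3)"
```

```text
time: 17.42
position: [0.542, 0.0208, 0.0866]
tool_rot: [0.265, 0.964, -0.0, -0.001]
contact_force: [-5.1, 0.2, 7.4]
grip_width: 0.152
t 17.43 pos [0.542  0.0208 0.0866] xang 149.3 zax [-0.001 -0.    -1.   ] F [-5.1  0.2  7.4] M [ 0.04  0.64 -0.04] w 0.152 q [-0.09  0.22  1.91 -0.    1.01 -1.13]
shift [-0.0002  0.0007 -0.0001] turn [-0.04 -0.06 -0.  ]
```

```bash
python3 -m inch '[0,0,5,0,0,-0.0004,1, 0,0,5,0,0,0,1, 0,0,5,0,0,0,1, 0,0,5,0,0,0,1, 0,0,0,0,0,0,1]'; python3 -c "
from h import *
pose()"
```

```text
time: 18.05
position: [0.5434, 0.0205, 0.0867]
tool_rot: [0.428, 0.904, 0.0, 0.001]
contact_force: [0.2, -0.2, 4.9]
grip_width: 0.147
t 18.05 pos [0.5434 0.0205 0.0867] xang 129.34 zax [ 0.002 -0.001 -1.   ] F [ 0.2 -0.2  4.9] M [-0.18  0.07 -0.04] w 0.147 q [-0.09  0.22  1.91 -0.    1.01 -0.78]
```

```bash
python3 -m inch '[0,0,5,0,0,0,1, 0,0,5,0,0,0,1, 0,0,5,0,0,0,1, 0,0,5,0,0,0,1, 0,0,5,0,0,0,1, 0,0,0,0,0,0,1, 0,0,0,0,0,0,1]'
python3 - <<'E'
from h import *
pose()
st,im=snap("wrist","w5"); st2,im2=snap("side","s5"); snap("top","t5")
for n,z in(("bookmarks",.016),("stapler",.03),("label_roll",.03),("slip_block",.024)):
    for d in spotter.silhouettes(n,"top")[:1]: print(n,round(d["confidence"],2),*rect(d["mask"],z,"top"))
C=np.array([.5426,.0213]); a=np.radians(149.3-45)
print(project([[*(C+.0445*np.array([np.cos(a),np.sin(a)])),.07]],"wrist",st))
A=cv2.resize(im[130:330,180:390,::-1],(420,400),interpolation=cv2.INTER_CUBIC)
B=cv2.resize(im2[60:260,140:350,::-1],(380,400),interpolation=cv2.INTER_CUBIC); cv2.imwrite("pics/fin.png",np.hstack([A,B]))
E
```

```text
time: 18.92
position: [0.5433, 0.0205, 0.0867]
tool_rot: [0.613, 0.79, 0.001, 0.001]
contact_force: [0.2, -1.0, 4.8]
grip_width: 0.151
t 18.93 pos [0.5433 0.0205 0.0867] xang 104.42 zax [ 0.002 -0.    -1.   ] F [ 0.2 -1.   4.8] M [-0.27  0.08 -0.13] w 0.151 q [-0.09  0.22  1.91 -0.    1.01 -0.34]
bookmarks 0.66 [0.6384903  0.31253036] 163.72056579589844 50.911495208740234 -89.43847328424454
stapler 0.68 [0.35908444 0.13605832] 142.08750915527344 35.987491607666016 85.60556030273438
label_roll 0.79 [0.40202332 0.02245733] 71.41773986816406 66.19451141357422 -89.40001308917999
slip_block 0.96 [0.72801025 0.13673024] 89.73926544189453 72.99102020263672 86.21741485595703
[[281.7413648  166.43935647]]
```

View pics/fin.png

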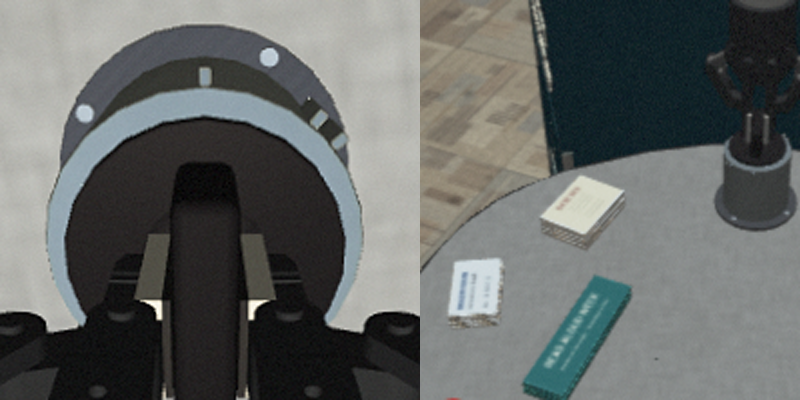

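The bar (206,180) points at the single rib (205,76), the flange is down on the rim, and the pack lies flat on the desk at (578,340). I'm handing in while still gripping.

```bash
python3 -c "
from workcell import close_job
print(close_job())"
```

```text
the job is handed in; nothing more can be done
None
```

The lid is seated on the canister and turned halfway, still gripped for you to check the lugs. I handed the job in at about 19 s.

- **Bookmarks:** I gripped the pack by its overhanging end, and it now lies flat at about (0.638, 0.313) with its length along y. The fingertips reached below the pack, so it dropped the last centimetre or two when I let go.
- **Lid:** The black lid went in through the notches without resistance. It sits at the calculated seated height, to within about 0.1 mm, with about 5 N of contact force left.
- **Turn:** I turned it 45° clockwise, to 104.4° against a target of 104.3°. The last wrist picture shows the bar in line with the single rib. That is well short of the click, which starts after 60°.
- **Items left alone:** The top camera puts the stapler, label roll and slip block within about 1.5 mm of where they started, which is within measuring noise.

None of the last checks failed or disagreed.

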